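Load the scanner turntable from a stack of specimens

ROBOT

A 7-joint arm with a two-finger parallel gripper is mounted at the origin on the work surface. World frame = base frame: x ahead of the robot, y to its left, z up, the work surface at z = 0. Lengths are in m, angles in rad, forces in N, time in s.
With the tool pointing down it reaches from about 0.4 to 0.85 m from the base axis. Payload 4.5 kg.
Tool frame: the origin (TCP) lies midway between the tips of the shut fingers; the grasp point (between the pads) lies 19 mm behind it; z points along the fingers, y is the line along which they close (so a half turn about z gives the same grasp; the last joint's range is limited). The gripper opens to 88 mm and grips with 3 to 60 N. Pads are 18 mm wide; open, the fingers measure 123 mm over their backs; the gripper's body (75 mm by 187 mm) begins 45 mm behind the grasp point.
Start: joints at [-1.143, 0.689, -0.195, 1.565, 0.157, 0.902, -0.215], TCP at [0.24, 0.577, 0.239] pointing down, gripper open.
Joint ranges: [-3.01, 3.01], [-0.46, 2.08], [-1.47, 1.51], [0.13, 2.56], [-1, 4.14], [0.04, 2.09], [-2.66, 2.66]. Speed limits (rad/s): [2.57, 2.57, 3.14, 3.14, 3.14, 3.14, 3.14].

INTERFACE

Orientations are given as a unit quaternion [x, y, z, w].
In Python, from cell import sensors, grab_frame, bot gives the robot as it stands. The module is installed in compiled form; this text tells all that it offers.
- The arm moves only by the shell command python3 -m handwheel 'ROWS' [OPENING] [FORCE]. ROWS is JSON, a list of rows, each an object of numbers: "tx", "ty", "tz": the shift along the world's x, y, z each as a share of 0.75 m, from -1 to 1; "ax", "ay", "az": the turn, a rotation vector about the world's x, y, z each as a share of pi/2 rad, from -1 to 1. A call has 1 to 8 rows; each row is the pose to reach, as a shift and turn from the pose commanded when the call began; what a row does not reach only later rows make up. A row lasts 1/8 s, in which the tool goes at most 62.5 mm and 10.7 degrees, less where a joint would pass 70% of its speed; a pose out of reach is approached as far as the arm can. A call with a number of a shift or a turn outside -1 to 1 is refused whole. A call with a gripper value outside its range is refused whole. OPENING is the closure, from -1 (fully open) to 1 (shut), set as the call begins (- or left out, the last holds). The fingers move at their own pace and stop on an object; FORCE is the grip in N (left out, the last holds). Time passes only in rows, so rows that repeat a pose let the fingers close. It gives the time, the measured TCP pose, the force, the opening and the grip force at its end, in the units of the state.
- sensors.state(): the state, without advancing time (a new reading comes with each control period).
- grab_frame(name): name is "scene" or "top" or "wrist"; returns a dict with "frame" (420x560x3 uint8, blue, green, red), "intrinsics" (3x3 intrinsics, pixels), "rvec" (rotation vector, rad) and "tvec" (3), from world to camera coordinates, as OpenCV has them. Camera axes: x right, y down, z forward; pixel columns grow to the right and rows downward; lengths in m; the calibration is good to about 2 mm. A picture is of the moment at which its call begins. There is no depth.
- bot.close_job(): hands the job in; it is judged then, once.
The state is a dict: "clock": time; "qpos": joint angles; "dq": joint speeds; "joint_efforts": joint torques, N m; "position": TCP position; "tool_rot": TCP orientation; "ft_force": force on the tool from outside, world axes, zero at the start; "wrist_torque": the same for the moment, N m; "opening": finger opening in m; "gripper_force": force on a finger pad.
Only numpy, scipy, OpenCV 4.12 (cv2) and the standard library are available. Lean on these libraries where they do the work, as an engineer would, in place of code of your own. Each camera call takes 0.05 s, during which the arm holds its last target. There are 200 camera calls.

TASK

Load the turntable for a scan: take the stack of four specimens on the bench mat apart from the top down and set each one, face up, on the black riser cut to its own outline (puck on the round riser, tile on the square one, wood coupon and wall plate on the smaller and larger oblong ones), centred and square on it so that all four faces end at the same height. Set them down rather than let them drop, and do not knock over the amber glass vial on the mat.

Things in the scene. Friction and masses are not known exactly. Their poses are not given: they have to be found in the camera images.
- puck: Reflectance standard, top of the stack: dark metal round cup with a white disc face, 30 mm diameter, 14 mm thick, 30 g. Origin at the centre of its underside, z up.
- tile: Square ceramic tile, white glazed top and terracotta body, 46 x 46 x 10 mm, 50 g; second from the top, under the puck. Origin at the centre of its underside, x and y along its edges, z up.
- wood_coupon: Dark wooden parquet coupon, 84 (x) x 54 (y) x 15 mm (z), 50 g; third from the top, under the tile. Origin at the centre of its underside, z up.
- wall_plate: White plastic wall plate with two rectangular socket openings, 112 (x) x 66 (y) x 8 mm (z), 60 g; the bottom of the stack, lying on the mat. The two bars along its long edges are solid, 17 mm wide. Origin at the centre of its underside, z up. The specimens lie on one another a few mm off centre and turned a little; their masses differ somewhat from run to run.
- puck_riser: The puck's place: low round black riser, 38 mm diameter, 16 mm high, fixed on the turntable's platter. Origin at the centre of its underside, which lies on the platter.
- tile_riser: The tile's place: square black riser, 54 x 54 mm, 20 mm high, fixed on the platter. Flat top without a lip. Origin at the centre of its underside, x and y along its edges.
- wood_riser: The wood coupon's place: the smaller oblong black riser, 92 (x) x 62 (y) mm, 15 mm high, fixed on the platter. Flat top without a lip. Origin at the centre of its underside.
- plate_riser: The wall plate's place: the larger oblong black riser, 120 (x) x 74 (y) mm, 22 mm high, fixed on the platter. Flat top without a lip. Origin at the centre of its underside. Either way round (half a turn) is right for both oblongs, any quarter turn for the tile, any turn for the puck.
- turntable: Motorised turntable, held still: steel platter 380 mm in diameter, its flat top 46 mm above the bench; the four risers stand around it about 115 mm from its centre in any order and turned anyhow, and a clamp screw 26 mm wide stands 10 mm high at its centre. It may be on the left or the right of the bench, the mat on the other side. Origin at the centre of its underside, on the bench.
- vial: Capped amber glass vial standing on the bench mat near one of its corners, 28 mm diameter, 61 mm high: to be left standing. The mat is 340 x 340 x 3 mm with the stack near its middle; a shut petri dish, a paper tape roll and a black lens cap, 52 to 60 mm across and at most 18 mm high, lie near the other corners. Origin at the centre of its underside.

How it is judged:
On the way, in this order (a step that is already met when the one before it is completed fails the run):
1. the puck is on its riser (horizontal distance between puck and puck_riser below 0.01 m and z of puck in the frame of puck_riser between 0.012 and 0.02 m and angle between puck's own z axis and vertical below 0.1 rad), for 0.2 s.
2. the tile is on its riser (horizontal distance between tile and tile_riser below 0.01 m and z of tile in the frame of tile_riser between 0.016 and 0.024 m and angle between tile's own z axis and vertical below 0.1 rad and (angle between the x axis of tile and the x axis of tile_riser, either way round below 0.17 rad or angle between the x axis of tile and the y axis of tile_riser, either way round below 0.17 rad)), for 0.2 s.
3. the wood coupon is on its riser (horizontal distance between wood_coupon and wood_riser below 0.01 m and z of wood_coupon in the frame of wood_riser between 0.011 and 0.019 m and angle between wood_coupon's own z axis and vertical below 0.1 rad and angle between the x axis of wood_coupon and the x axis of wood_riser, either way round below 0.17 rad), for 0.2 s.
4. the wall plate is on its riser (horizontal distance between wall_plate and plate_riser below 0.01 m and z of wall_plate in the frame of plate_riser between 0.018 and 0.026 m and angle between wall_plate's own z axis and vertical below 0.1 rad and angle between the x axis of wall_plate and the x axis of plate_riser, either way round below 0.17 rad), for 0.2 s.
At the end, for the whole second after the job is handed in: Each specimen lies at rest on its own riser, face up (0.1 rad) and flat on it (height within 4 mm), centre within 10 mm of the riser's centre; tile, coupon and plate square with it within 0.17 rad (any quarter turn of the tile, half turn of the oblongs) (all of step 1 and all of step 2 and all of step 3 and all of step 4 and linear speed of each of puck, tile, wood_coupon, wall_plate below 0.01 m/s and angular speed of each of puck, tile, wood_coupon, wall_plate below 0.1 rad/s); the robot touches nothing.
It fails at once if the puck falls (dropped from more than about 3 cm) (linear speed of puck above 0.8 m/s and contact force between puck and the fingers below 0.05 N).
It fails at once if the tile falls (dropped from more than about 3 cm) (linear speed of tile above 0.8 m/s and contact force between tile and the fingers below 0.05 N).
It fails at once if the wood coupon falls (dropped from more than about 3 cm) (linear speed of wood_coupon above 0.8 m/s and contact force between wood_coupon and the fingers below 0.05 N).
It fails at once if the wall plate falls (dropped from more than about 3 cm) (linear speed of wall_plate above 0.8 m/s and contact force between wall_plate and the fingers below 0.05 N).
It fails at once if the vial is knocked over (angle between vial's own z axis and vertical above 0.5 rad).
It also fails if it takes over 106 s, if anything falls off the work surface, if the arm or the gripper's body presses on something with over 40 N, if the wrist force passes 120 N, or if a joint passes its speed limit or range.

## Working session

There is one attempt and no reset: what is moved stays moved. The work goes in short steps, Python scripts to look and compute and a shell command to move; the robot and the scene stay as the last step left them, time stands still between calls to the robot, and variables do not carry over. Pictures are saved under pics/ and viewed, at most 14 in all, crops included, and the job is handed in when it is done.

```bash
mkdir -p pics; cat > h.py <<'E'
import numpy as np, cv2
from cell import sensors, grab_frame, bot
def snap(n,fn=None):
    f=grab_frame(n)
    if fn: cv2.imwrite('pics/'+fn,f['frame'])
    return f
def ray(f,uv,z):
    R=cv2.Rodrigues(np.array(f['rvec'],float))[0]; t=np.array(f['tvec'],float).ravel(); K=np.array(f['intrinsics'])
    C=-R.T@t
    uv=np.atleast_2d(uv).astype(float)
    d=(np.c_[uv,np.ones(len(uv))]@np.linalg.inv(K).T)@R
    return C+d*((z-C[2])/d[:,2])[:,None]
def proj(f,p):
    return cv2.projectPoints(np.atleast_2d(p).astype(float),np.array(f['rvec'],float),np.array(f['tvec'],float),np.array(f['intrinsics'],float),None)[0][:,0]
E
python3 - <<'E'
from h import *
for n in('top','scene'):
    f=snap(n,n+'0.png'); R=cv2.Rodrigues(np.array(f['rvec'],float))[0]; print(n,-R.T@np.array(f['tvec']).ravel(),R.tolist(),f['intrinsics'][0][0])
    np.save(n+'.npy',f,allow_pickle=True)
print(sensors.state())
E
```

```text
top [0.46995878 0.01836766 1.09433577] [[0.006882605925112695, -0.9999381782573554, -0.008733235313479226], [-0.999298066274337, -0.00655606779779716, -0.03688350194058674], [0.03682396605541265, 0.008980959770073729, -0.9992814107575294]] 495.49010544773483
scene [1.08799802 0.20505796 0.60535391] [[-0.332748271997677, 0.9429814222376299, 0.00803895498536461], [0.6352929737628178, 0.23045843040830538, -0.7370832716466544], [-0.6969084767529776, -0.2401560933402208, -0.6757541164220958]] 391.00210375965275
{'clock': 0.1, 'qpos': array([-1.14320611,  0.68992686, -0.19452085,  1.56623992,  0.15731144,
        0.90251784, -0.21509702]), 'dq': array([-0.00020587, -0.0027358 ,  0.00171139, -0.00258561,  0.0015434 ,
        0.00014892, -0.00218316]), 'joint_efforts': array([-2.73319434e-03, -5.28501892e+01, -1.27141893e+00, -1.53838438e+01,
       -5.26254019e-02,  1.99153714e-03,  3.34104550e-05]), 'position': array([0.2396292 , 0.57661157, 0.2379736 ]), 'tool_rot': array([ 1.95582658e-01,  9.80686852e-01, -8.43751144e-04, -1.00859074e-04]), 'ft_force': array([-0.04933005,  0.11383423, -0.23325266]), 'wrist_torque': array([-0.00019308,  0.02856296,  0.03940802]), 'gripper_force': 0.0, 'opening': 0.0878235816397601}
```

View pics/top0.png

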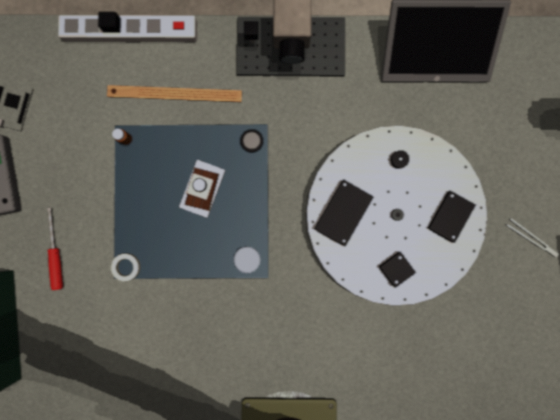

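View pics/scene0.png

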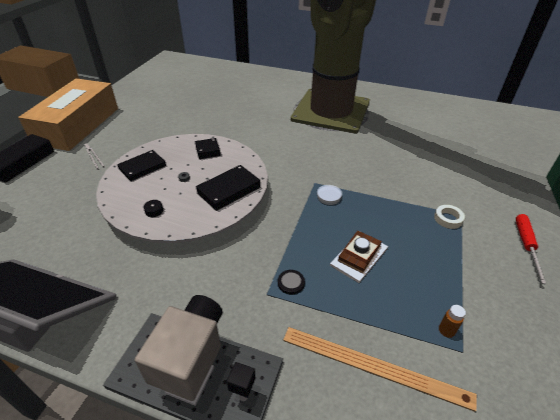

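The top view shows the stack at px (202,188) and the vial at (121,137). The risers are: puck (399,159), tile (397,269), wood (452,216) and plate (344,212).

```bash
cat > m.py <<'E'
from h import *
f=np.load('top.npy',allow_pickle=True).item(); im=f['frame']
g=cv2.cvtColor(im,cv2.COLOR_BGR2GRAY)
m=((g<75)*255).astype(np.uint8); 
pm=np.zeros_like(m); cv2.circle(pm,(397,214),84,255,-1); m&=pm
c,_=cv2.findContours(m,cv2.RETR_EXTERNAL,cv2.CHAIN_APPROX_NONE)
for k in c:
    if cv2.contourArea(k)<60: continue
    (u,v),s,a=cv2.minAreaRect(k)
    z=.046+.018
    P=ray(f,cv2.boxPoints(((u,v),s,a)),z); e=[np.linalg.norm(P[1]-P[0]),np.linalg.norm(P[2]-P[1])]
    d=P[1]-P[0] if e[0]>e[1] else P[2]-P[1]
    print('riser',(round(u),round(v)),P.mean(0).round(4),np.round(e,3),'long-axis deg',round(np.degrees(np.arctan2(d[1],d[0]))%180,1))
for n,uv,z in(('puck',(200,186),.05),('stack',(202,188),.011),('vial',(121,136),.06),('screw',(397,214),.056)): print(n,ray(f,uv,z).round(3))
E
python3 m.py; python3 -c "
from h import *
print(cv2.Rodrigues(np.eye(3))[0].T)
f=snap('wrist','w0.png');R=cv2.Rodrigues(np.array(f['rvec'],float))[0];t=np.array(f['tvec']).ravel();print(-R.T@t,R,f['intrinsics'])
from scipy.spatial.transform import Rotation as Ro
s=sensors.state();T=Ro.from_quat(s['tool_rot']).as_matrix();print(T.round(3),'cam in tool',T.T@(-R.T@t-s['position']),(R@T).round(3))"
```

```text
riser (396, 269) [ 0.3866 -0.219   0.064 ] [0.055 0.056] long-axis deg 36.1
riser (396, 214) [ 0.5003 -0.2192  0.064 ] [0.021 0.017] long-axis deg 90.4
riser (450, 216) [ 0.4967 -0.3316  0.064 ] [0.092 0.064] long-axis deg 150.9
riser (343, 212) [ 0.5032 -0.1089  0.064 ] [0.12  0.074] long-axis deg 150.3
riser (399, 159) [ 0.615  -0.2257  0.064 ] [0.037 0.033] long-axis deg 90.3
puck [[0.557 0.191 0.05 ]]
stack [[0.556 0.193 0.011]]
vial [[0.661 0.358 0.06 ]]
screw [[ 0.501 -0.223  0.056]]
[[0. 0. 0.]]
[0.17270837 0.60424807 0.3845262 ] [[ 0.3840826   0.92329747 -0.00152893]
 [ 0.88525314 -0.36778507  0.28471217]
 [ 0.26231171 -0.11070648 -0.95861183]] [[358.69285328   0.         279.77446195]
 [  0.         358.69285328 201.04454729]
 [  0.           0.           1.        ]]
[[-0.924  0.384 -0.   ]
 [ 0.384  0.923 -0.001]
 [-0.    -0.001 -1.   ]] cam in tool [ 0.07237317 -0.00047522 -0.1464284 ] [[-0.001  1.     0.   ]
 [-0.959 -0.    -0.285]
 [-0.285 -0.     0.959]]
```

```bash
R='{"tx":0.423,"ty":-0.515,"tz":-0.03}'; python3 -m handwheel '[{"tx":0.42,"ty":-0.51,"tz":-0.03},{"tx":0.42,"ty":-0.51,"tz":-0.03},{"tx":0.42,"ty":-0.51,"tz":-0.03},{"tx":0.42,"ty":-0.51,"tz":-0.03},{"tx":0.42,"ty":-0.51,"tz":-0.03},{"tx":0.42,"ty":-0.51,"tz":-0.03},{"tx":0.42,"ty":-0.51,"tz":-0.03},{"tx":0.42,"ty":-0.51,"tz":-0.03}]' -1 10
python3 -m handwheel '[{},{}]'
python3 -c "
from h import *
f=snap('wrist','w1.png');np.save('w1.npy',f,allow_pickle=True);print(sensors.state()['ft_force'])"
```

```text
[ 0.23336069 -0.15013504 -0.17496146]invalid input at $[0]: expected keys tx, ty, tz, ax, ay, az
invalid input at $[0]: expected keys tx, ty, tz, ax, ay, az
```

View pics/w1.png

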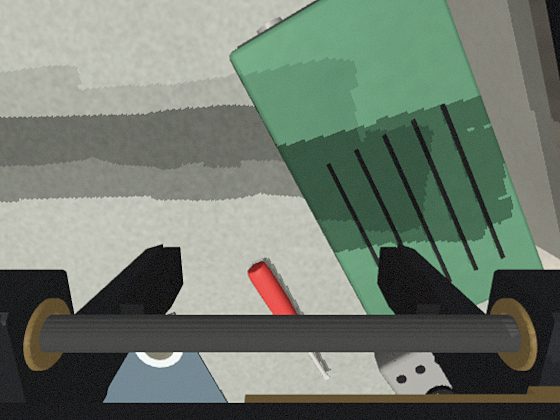

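The picture is from the start pose, because the move was refused: every key is required. I'll resend it with all keys.

```bash
python3 -m handwheel '[{"tx":0.42,"ty":-0.51,"tz":-0.03,"ax":0,"ay":0,"az":0},{"tx":0.42,"ty":-0.51,"tz":-0.03,"ax":0,"ay":0,"az":0},{"tx":0.42,"ty":-0.51,"tz":-0.03,"ax":0,"ay":0,"az":0},{"tx":0.42,"ty":-0.51,"tz":-0.03,"ax":0,"ay":0,"az":0},{"tx":0.42,"ty":-0.51,"tz":-0.03,"ax":0,"ay":0,"az":0},{"tx":0.42,"ty":-0.51,"tz":-0.03,"ax":0,"ay":0,"az":0},{"tx":0.42,"ty":-0.51,"tz":-0.03,"ax":0,"ay":0,"az":0},{"tx":0.42,"ty":-0.51,"tz":-0.03,"ax":0,"ay":0,"az":0}]' -1 10
python3 -m handwheel '[{"tx":0,"ty":0,"tz":0,"ax":0,"ay":0,"az":0},{"tx":0,"ty":0,"tz":0,"ax":0,"ay":0,"az":0}]'
python3 -c "
from h import *
f=snap('wrist','w2.png');np.save('w2.npy',f,allow_pickle=True)"
```

```text
clock: 1.2
position: [0.556, 0.1927, 0.2161]
tool_rot: [0.196, 0.981, 0.0, 0.0]
ft_force: [0.4, 1.6, 0.0]
opening: 0.0883
gripper_force: 0.0
clock: 1.45
position: [0.5543, 0.1953, 0.216]
tool_rot: [0.196, 0.981, 0.0, -0.001]
ft_force: [-0.4, 0.2, 0.6]
opening: 0.0879
gripper_force: 0.0
```

View pics/w2.png

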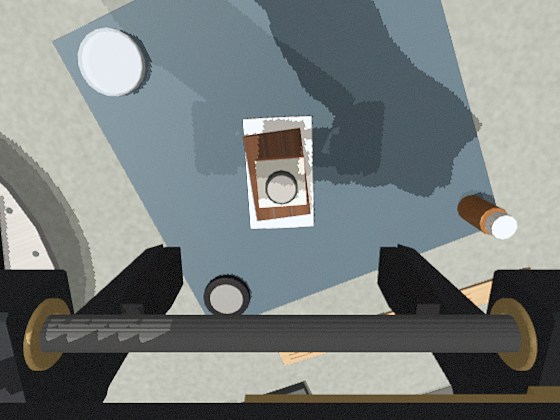

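The wrist view shows the puck face at about (281,185), on the tile, on the wood, on the plate, whose corners are near (242,119), (311,116), (314,226) and (250,228). The vial is far to the right at (485,215).

```bash
cat > corr.py <<'E'
from h import *
f=np.load('w2.npy',allow_pickle=True).item(); g=cv2.cvtColor(f['frame'],cv2.COLOR_BGR2GRAY)
c=cv2.HoughCircles(cv2.GaussianBlur(g[150:225,240:325],(3,3),0),cv2.HOUGH_GRADIENT,1,20,param1=120,param2=12,minRadius=10,maxRadius=22)
print(c+np.array([240,150,0]))
p=sensors.state()['position']
for uv in [(281,185)]+[tuple(x[:2]+np.array([240,150])) for x in c[0]]:
    q=ray(f,uv,.05)[0]; print(uv,q.round(4),'shift share',((q-p)/.75).round(4))
P=ray(f,[(242,119),(311,116),(314,226),(250,228)],.011);print(P.round(3),P.mean(0),[np.linalg.norm(P[i]-P[i-1]).round(3) for i in range(4)])
d=P[2]-P[1]+P[3]-P[0];print(np.degrees(np.arctan2(d[1],d[0]))%180)
print('dz to .0385',(.0385-p[2])/.75)
E
python3 corr.py
```

```text
[[[281.5        185.5         15.60000038]
  [284.5        165.5         19.20000076]]]
(281, 185) [0.5594 0.194  0.05  ] shift share [ 0.0074 -0.0031 -0.2216]
(np.float64(281.5), np.float64(185.5)) [0.56   0.1942 0.05  ] shift share [ 0.0082 -0.0027 -0.2216]
(np.float64(284.5), np.float64(165.5)) [0.5442 0.2036 0.05  ] shift share [-0.0128  0.0098 -0.2216]
[[0.494 0.181 0.011]
 [0.517 0.243 0.011]
 [0.622 0.205 0.011]
 [0.599 0.143 0.011]] [0.55787211 0.19296354 0.011     ] [np.float64(0.111), np.float64(0.066), np.float64(0.112), np.float64(0.067)]
160.22009227339709
dz to .0385 -0.23691278005971594
```

```bash
python3 -m handwheel '[{"tx":0.008,"ty":-0.003,"tz":-0.08,"ax":0,"ay":0,"az":0},{"tx":0.008,"ty":-0.003,"tz":-0.15,"ax":0,"ay":0,"az":0},{"tx":0.008,"ty":-0.003,"tz":-0.2,"ax":0,"ay":0,"az":0},{"tx":0.008,"ty":-0.003,"tz":-0.22,"ax":0,"ay":0,"az":0},{"tx":0.008,"ty":-0.003,"tz":-0.23,"ax":0,"ay":0,"az":0},{"tx":0.008,"ty":-0.003,"tz":-0.235,"ax":0,"ay":0,"az":0},{"tx":0.008,"ty":-0.003,"tz":-0.235,"ax":0,"ay":0,"az":0}]'
python3 -m handwheel '[{"tx":0,"ty":0,"tz":0,"ax":0,"ay":0,"az":0},{"tx":0,"ty":0,"tz":0,"ax":0,"ay":0,"az":0},{"tx":0,"ty":0,"tz":0,"ax":0,"ay":0,"az":0},{"tx":0,"ty":0,"tz":0,"ax":0,"ay":0,"az":0},{"tx":0,"ty":0,"tz":0,"ax":0,"ay":0,"az":0},{"tx":0,"ty":0,"tz":0,"ax":0,"ay":0,"az":0}]' 1 10
```

```text
clock: 2.38
position: [0.5614, 0.1928, 0.041]
tool_rot: [0.196, 0.981, 0.001, 0.001]
ft_force: [-0.7, 0.8, -0.4]
opening: 0.0887
gripper_force: 0.0
clock: 3.12
position: [0.5608, 0.1925, 0.04]
tool_rot: [0.196, 0.981, 0.0, -0.0]
ft_force: [0.3, 0.2, 0.0]
opening: 0.0304
gripper_force: 0.0
```

```bash
python3 -m handwheel '[{"tx":0,"ty":0,"tz":0,"ax":0,"ay":0,"az":0},{"tx":0,"ty":0,"tz":0.01,"ax":0,"ay":0,"az":0},{"tx":0,"ty":0,"tz":0.04,"ax":0,"ay":0,"az":0},{"tx":0,"ty":0,"tz":0.1,"ax":0,"ay":0,"az":0},{"tx":0,"ty":0,"tz":0.17,"ax":0,"ay":0,"az":0},{"tx":0,"ty":0,"tz":0.2,"ax":0,"ay":0,"az":0},{"tx":0,"ty":0,"tz":0.2,"ax":0,"ay":0,"az":0}]'
python3 -c "
from h import *
f=snap('wrist','w3.png');np.save('w3.npy',f,allow_pickle=True);print(sensors.state()['position'])"
```

```text
clock: 4.0
position: [0.5619, 0.1929, 0.1922]
tool_rot: [0.196, 0.981, 0.001, 0.002]
ft_force: [-0.8, 0.4, 0.4]
opening: 0.0297
gripper_force: 10.0
[0.56090889 0.19238825 0.1904623 ]
```

View pics/w3.png

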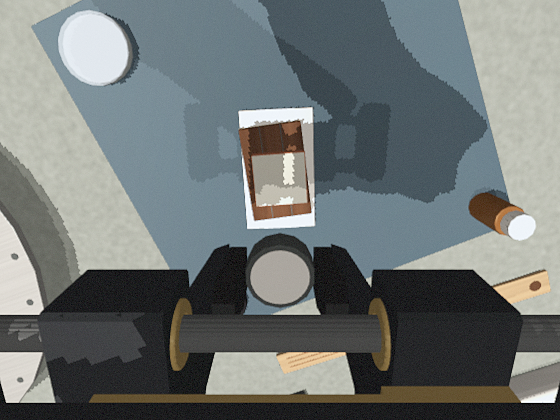

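The puck is held level, and the tile is at about (280,180). I'll move over the puck riser next.

```bash
python3 -m handwheel '[{"tx":0.072,"ty":-0.557,"tz":0.02,"ax":0,"ay":0,"az":0},{"tx":0.072,"ty":-0.557,"tz":0.02,"ax":0,"ay":0,"az":0},{"tx":0.072,"ty":-0.557,"tz":0.02,"ax":0,"ay":0,"az":0},{"tx":0.072,"ty":-0.557,"tz":0.02,"ax":0,"ay":0,"az":0},{"tx":0.072,"ty":-0.557,"tz":0.02,"ax":0,"ay":0,"az":0},{"tx":0.072,"ty":-0.557,"tz":0.02,"ax":0,"ay":0,"az":0},{"tx":0.072,"ty":-0.557,"tz":0.02,"ax":0,"ay":0,"az":0},{"tx":0.072,"ty":-0.557,"tz":0.02,"ax":0,"ay":0,"az":0}]'
python3 -m handwheel '[{"tx":0,"ty":0,"tz":0,"ax":0,"ay":0,"az":0},{"tx":0,"ty":0,"tz":0,"ax":0,"ay":0,"az":0}]'
python3 -c "
from h import *
f=snap('wrist','w4.png');np.save('w4.npy',f,allow_pickle=True);p=sensors.state()['position'];print(p)
print('puck off',ray(f,(279,277),p[2]+.0105)-p)"
```

```text
clock: 5.05
position: [0.6128, -0.2316, 0.2025]
tool_rot: [0.2, 0.98, -0.002, -0.001]
ft_force: [-0.0, 0.4, -0.3]
opening: 0.0293
gripper_force: 10.0
clock: 5.3
position: [0.6147, -0.2228, 0.2043]
tool_rot: [0.194, 0.981, 0.001, -0.001]
ft_force: [0.5, 0.7, 0.1]
opening: 0.0297
gripper_force: 10.0
[ 0.61483548 -0.2230517   0.20457585]
puck off [[ 0.00076924 -0.00095354  0.0105    ]]
```

View pics/w4.png

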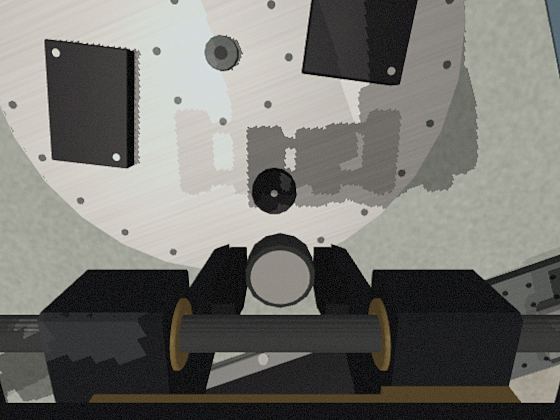

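The riser's dot is at (274,193), just below the held puck.

```bash
python3 -c "
from h import *
f=np.load('w4.npy',allow_pickle=True).item();p=sensors.state()['position']
q=ray(f,(274,192.5),.062)[0];print(q,((q-p-[.0008,-.001,0])/.75).round(4),'dz',(.0665-p[2])/.75)
# risers in same view
P=ray(f,[(45,40),(128,49),(128,167),(53,158)],.061);print(P.round(3),P.mean(0))"
```

```text
[ 0.61798158 -0.22962874  0.062     ] [ 0.0031 -0.0074 -0.1901] dz -0.18410112957212663
[[ 0.445 -0.342  0.061]
 [ 0.474 -0.288  0.061]
 [ 0.553 -0.332  0.061]
 [ 0.523 -0.385  0.061]] [ 0.49856254 -0.3366302   0.061     ]
```

```bash
python3 -m handwheel '[{"tx":0.003,"ty":-0.007,"tz":-0.06,"ax":0,"ay":0,"az":0},{"tx":0.003,"ty":-0.007,"tz":-0.12,"ax":0,"ay":0,"az":0},{"tx":0.003,"ty":-0.007,"tz":-0.16,"ax":0,"ay":0,"az":0},{"tx":0.003,"ty":-0.007,"tz":-0.175,"ax":0,"ay":0,"az":0},{"tx":0.003,"ty":-0.007,"tz":-0.18,"ax":0,"ay":0,"az":0},{"tx":0.003,"ty":-0.007,"tz":-0.183,"ax":0,"ay":0,"az":0},{"tx":0.003,"ty":-0.007,"tz":-0.183,"ax":0,"ay":0,"az":0},{"tx":0.003,"ty":-0.007,"tz":-0.183,"ax":0,"ay":0,"az":0}]'
```

```text
clock: 6.35
position: [0.6175, -0.2308, 0.0686]
tool_rot: [0.196, 0.981, -0.0, 0.001]
ft_force: [-0.3, 0.5, -0.4]
opening: 0.0296
gripper_force: 10.0
```

```bash
python3 -m handwheel '[{"tx":0,"ty":0,"tz":-0.002,"ax":0,"ay":0,"az":0},{"tx":0,"ty":0,"tz":-0.003,"ax":0,"ay":0,"az":0},{"tx":0,"ty":0,"tz":-0.003,"ax":0,"ay":0,"az":0}]'
python3 -m handwheel '[{"tx":0,"ty":0,"tz":0,"ax":0,"ay":0,"az":0},{"tx":0,"ty":0,"tz":0,"ax":0,"ay":0,"az":0},{"tx":0,"ty":0,"tz":0,"ax":0,"ay":0,"az":0},{"tx":0,"ty":0,"tz":0,"ax":0,"ay":0,"az":0},{"tx":0,"ty":0,"tz":0.06,"ax":0,"ay":0,"az":0},{"tx":0,"ty":0,"tz":0.12,"ax":0,"ay":0,"az":0},{"tx":0,"ty":0,"tz":0.18,"ax":0,"ay":0,"az":0},{"tx":0,"ty":0,"tz":0.18,"ax":0,"ay":0,"az":0}]' -1
python3 -c "
from h import *
f=snap('wrist','w5.png');np.save('w5.npy',f,allow_pickle=True);print(sensors.state()['position'])"
```

```text
clock: 6.72
position: [0.6171, -0.2306, 0.066]
tool_rot: [0.196, 0.981, -0.0, 0.0]
ft_force: [-1.4, 0.4, 4.3]
opening: 0.0291
gripper_force: 10.0
clock: 7.72
position: [0.6196, -0.2311, 0.2046]
tool_rot: [0.196, 0.981, -0.0, 0.004]
ft_force: [0.4, 0.3, 0.8]
opening: 0.0879
gripper_force: 0.0
[ 0.61792377 -0.23085385  0.20214839]
```

View pics/w5.png

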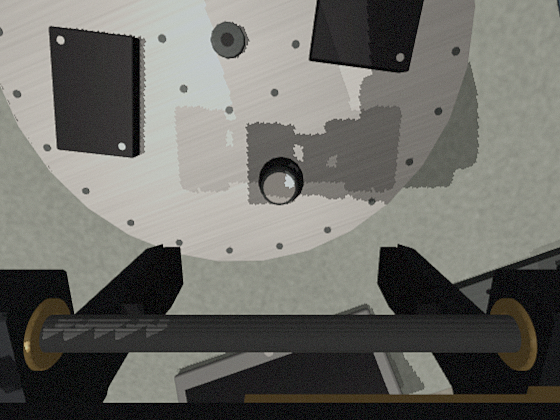

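The puck sits centred on its riser at (280,184). Next I'll measure the tile in w3, and the tile riser from the top view.

```bash
cat > quad.py <<'E'
from h import *
def quad(f,roi,cond,z,show=True):
    x0,y0,x1,y1=roi; im=f['frame'][y0:y1,x0:x1].astype(int)
    m=(cond(im)*255).astype(np.uint8); m=cv2.morphologyEx(m,cv2.MORPH_CLOSE,np.ones((5,5)))
    k=max(cv2.findContours(m,cv2.RETR_EXTERNAL,cv2.CHAIN_APPROX_NONE)[0],key=cv2.contourArea)
    k=k.reshape(-1,2)+[x0,y0]
    P=ray(f,k,z)[:,:2]
    (c,s,a)=cv2.minAreaRect((P*1000).astype(np.float32))
    if s[0]<s[1]: a+=90
    print('centre',np.round(np.array(c)/1000,4),'size',np.round(s,1),'long deg',round(a%180,1)); return k
def yaw():
    from scipy.spatial.transform import Rotation as Ro
    T=Ro.from_quat(sensors.state()['tool_rot']).as_matrix(); return np.degrees(np.arctan2(T[1,1],T[0,1]))
E
python3 - <<'E'
from quad import *
f=np.load('w3.npy',allow_pickle=True).item()
P=ray(f,[(253,155),(303,153),(306,203),(258,206)],.036);print(P.mean(0),[np.linalg.norm(P[i]-P[i-1]).round(4) for i in range(4)]);
for d in(P[1]-P[0],P[2]-P[1],P[2]-P[3],P[3]-P[0]):print(np.degrees(np.arctan2(d[1],d[0]))%90)
# tile: low saturation & bright, excluding outer white plate via roi
k=quad(f,(247,140,309,212),lambda i:(i[...,0]>i[...,2]*.75)&(i.max(2)>110),.036)
print(yaw(),sensors.state()['position'])
E
```

```text
[0.56091764 0.19362171 0.036     ] [np.float64(0.0455), np.float64(0.0424), np.float64(0.0444), np.float64(0.0425)]
69.6652791630608
71.8788490762295
71.08126855572768
71.7427055475264
centre [0.5575 0.1919] size [54.1 62.4] long deg 158.7
67.42812116023694 [ 0.61792377 -0.23085385  0.20214839]
```

```bash
python3 -m handwheel '[{"tx":-0.076,"ty":0.566,"tz":0,"ax":0,"ay":0,"az":0.039},{"tx":-0.076,"ty":0.566,"tz":0,"ax":0,"ay":0,"az":0.039},{"tx":-0.076,"ty":0.566,"tz":0,"ax":0,"ay":0,"az":0.039},{"tx":-0.076,"ty":0.566,"tz":0,"ax":0,"ay":0,"az":0.039},{"tx":-0.076,"ty":0.566,"tz":0,"ax":0,"ay":0,"az":0.039},{"tx":-0.076,"ty":0.566,"tz":0,"ax":0,"ay":0,"az":0.039},{"tx":-0.076,"ty":0.566,"tz":0,"ax":0,"ay":0,"az":0.039},{"tx":-0.076,"ty":0.566,"tz":0,"ax":0,"ay":0,"az":0.039}]'
python3 -m handwheel '[{"tx":0,"ty":0,"tz":-0.08,"ax":0,"ay":0,"az":0},{"tx":0,"ty":0,"tz":-0.15,"ax":0,"ay":0,"az":0},{"tx":0,"ty":0,"tz":-0.2,"ax":0,"ay":0,"az":0},{"tx":0,"ty":0,"tz":-0.218,"ax":0,"ay":0,"az":0},{"tx":0,"ty":0,"tz":-0.218,"ax":0,"ay":0,"az":0},{"tx":0,"ty":0,"tz":-0.218,"ax":0,"ay":0,"az":0}]'
```

```text
clock: 8.78
position: [0.5573, 0.2005, 0.1991]
tool_rot: [0.161, 0.987, 0.001, -0.002]
ft_force: [0.5, -0.6, 0.7]
opening: 0.0881
gripper_force: 0.0
clock: 9.52
position: [0.5611, 0.1941, 0.0383]
tool_rot: [0.166, 0.986, 0.001, 0.001]
ft_force: [0.1, 0.6, 0.0]
opening: 0.0882
gripper_force: 0.0
```

Down a further 9 mm to 0.029, then grip and lift.

```bash
python3 -m handwheel '[{"tx":0,"ty":0,"tz":-0.008,"ax":0,"ay":0,"az":0},{"tx":0,"ty":0,"tz":-0.012,"ax":0,"ay":0,"az":0},{"tx":0,"ty":0,"tz":-0.012,"ax":0,"ay":0,"az":0}]'
python3 -m handwheel '[{"tx":0,"ty":0,"tz":0,"ax":0,"ay":0,"az":0},{"tx":0,"ty":0,"tz":0,"ax":0,"ay":0,"az":0},{"tx":0,"ty":0,"tz":0,"ax":0,"ay":0,"az":0},{"tx":0,"ty":0,"tz":0,"ax":0,"ay":0,"az":0},{"tx":0,"ty":0,"tz":0,"ax":0,"ay":0,"az":0},{"tx":0,"ty":0,"tz":0,"ax":0,"ay":0,"az":0},{"tx":0,"ty":0,"tz":0,"ax":0,"ay":0,"az":0}]' 1 12
python3 -m handwheel '[{"tx":0,"ty":0,"tz":0.01,"ax":0,"ay":0,"az":0},{"tx":0,"ty":0,"tz":0.04,"ax":0,"ay":0,"az":0},{"tx":0,"ty":0,"tz":0.1,"ax":0,"ay":0,"az":0},{"tx":0,"ty":0,"tz":0.17,"ax":0,"ay":0,"az":0},{"tx":0,"ty":0,"tz":0.22,"ax":0,"ay":0,"az":0},{"tx":0,"ty":0,"tz":0.22,"ax":0,"ay":0,"az":0},{"tx":0,"ty":0,"tz":0.22,"ax":0,"ay":0,"az":0}]'
python3 -c "
from h import *
f=snap('wrist','w6.png');np.save('w6.npy',f,allow_pickle=True);print(sensors.state()['position'])"
```

```text
clock: 9.9
position: [0.56, 0.1939, 0.028]
tool_rot: [0.165, 0.986, -0.0, -0.0]
ft_force: [-1.1, -0.8, -0.1]
opening: 0.0884
gripper_force: 0.0
clock: 10.78
position: [0.56, 0.194, 0.028]
tool_rot: [0.165, 0.986, 0.0, 0.0]
ft_force: [0.2, -0.1, 1.2]
opening: 0.0459
gripper_force: 12.0
clock: 11.65
position: [0.5594, 0.1934, 0.1925]
tool_rot: [0.165, 0.986, -0.0, -0.0]
ft_force: [-0.3, -0.0, -1.2]
opening: 0.0456
gripper_force: 12.0
[0.55912857 0.19337097 0.19189279]
```

View pics/w6.png

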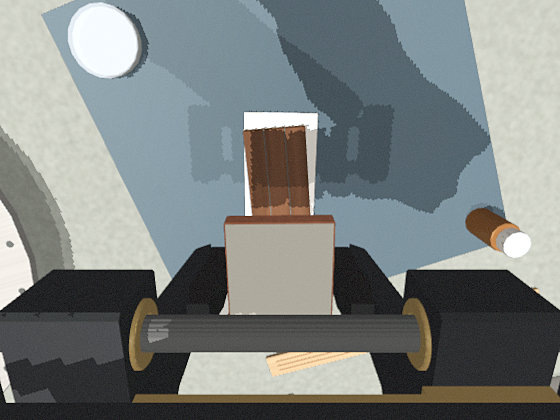

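The tile is held level and the wood below is clear. I'll carry the tile to its riser, turning −35°.

```bash
python3 -m handwheel '[{"tx":-0.228,"ty":-0.554,"tz":0,"ax":0,"ay":0,"az":-0.39},{"tx":-0.228,"ty":-0.554,"tz":0,"ax":0,"ay":0,"az":-0.39},{"tx":-0.228,"ty":-0.554,"tz":0,"ax":0,"ay":0,"az":-0.39},{"tx":-0.228,"ty":-0.554,"tz":0,"ax":0,"ay":0,"az":-0.39},{"tx":-0.228,"ty":-0.554,"tz":0,"ax":0,"ay":0,"az":-0.39},{"tx":-0.228,"ty":-0.554,"tz":0,"ax":0,"ay":0,"az":-0.39},{"tx":-0.228,"ty":-0.554,"tz":0,"ax":0,"ay":0,"az":-0.39},{"tx":-0.228,"ty":-0.554,"tz":0,"ax":0,"ay":0,"az":-0.39}]'
python3 -m handwheel '[{"tx":0,"ty":0,"tz":0,"ax":0,"ay":0,"az":0},{"tx":0,"ty":0,"tz":0,"ax":0,"ay":0,"az":0}]'
python3 - <<'E'
from quad import *
g=np.load('w6.npy',allow_pickle=True).item()
P=ray(g,[(226,223),(334,223)],.1919+.008);print('tile front edge rel TCP(pick)',(P-[.5591,.1934,.1919]).round(4),np.linalg.norm(P[1]-P[0]), 'tool x', -np.cos(np.radians(-19)), )
f=snap('wrist','w7.png');np.save('w7.npy',f,allow_pickle=True);print(sensors.state()['position'],yaw())
E
```

```text
clock: 12.7
position: [0.3854, -0.2257, 0.1918]
tool_rot: [0.459, 0.888, -0.001, -0.002]
ft_force: [0.2, 0.8, -0.5]
opening: 0.0457
gripper_force: 12.0
clock: 12.95
position: [0.3899, -0.2196, 0.1926]
tool_rot: [0.454, 0.891, 0.001, -0.0]
ft_force: [1.6, 0.6, -0.3]
opening: 0.046
gripper_force: 12.0
tile front edge rel TCP(pick) [[-0.0275 -0.0143  0.008 ]
 [-0.013   0.0278  0.008 ]] 0.04451426332213273 tool x -0.9455185755993168
[ 0.38998536 -0.21952775  0.19274469] 36.06991269988531
```

View pics/w7.png

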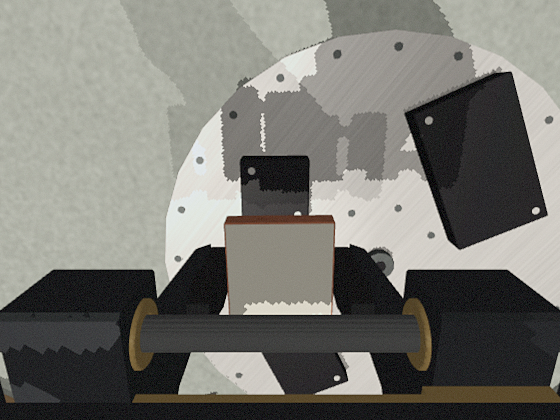

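The riser's far edge runs (241,157)–(309,156), parallel to the tile edge.

```bash
python3 - <<'E'
from quad import *
f=np.load('w7.npy',allow_pickle=True).item();p=sensors.state()['position']
P=ray(f,[(241.5,157),(309,156)],.066);d=P[1]-P[0];L=np.linalg.norm(d);e=d/L;n=np.array([-e[1],e[0],0])
y=np.radians(yaw());tx=np.array([-np.sin(y),np.cos(y),0]); print('tool x',tx)
if n@tx<0:n=-n
c=P.mean(0)-.027*n;print(L,np.degrees(np.arctan2(e[1],e[0]))%90,yaw(),c)
print('shift',((c+.0008*tx-p)/.75).round(4),'dz to .070',(.070-p[2])/.75)
print('screws',ray(f,[(251,171),(298,214)],.066).mean(0))
print('plate riser corners',ray(f,[(405,112),(512,72),(547,215),(460,248)],.068).round(4), ray(f,[(405,112),(512,72),(547,215),(460,248)],.068).mean(0))
E
```

```text
tool x [-0.58877198  0.80829917  0.        ]
0.051729022611625604 36.858269983496726 36.06991269988531 [ 0.38762165 -0.22124715  0.066     ]
shift [-0.0038 -0.0014 -0.169 ] dz to .070 -0.16365958776291825
screws [ 0.38811129 -0.22320993  0.066     ]
plate riser corners [[ 0.4291 -0.1166  0.068 ]
 [ 0.4724 -0.0509  0.068 ]
 [ 0.5742 -0.1099  0.068 ]
 [ 0.5381 -0.1715  0.068 ]] [ 0.50346426 -0.11224825  0.068     ]
```

```bash
python3 -m handwheel '[{"tx":-0.003,"ty":-0.003,"tz":-0.06,"ax":0,"ay":0,"az":0.005},{"tx":-0.003,"ty":-0.003,"tz":-0.11,"ax":0,"ay":0,"az":0.005},{"tx":-0.003,"ty":-0.003,"tz":-0.14,"ax":0,"ay":0,"az":0.005},{"tx":-0.003,"ty":-0.003,"tz":-0.155,"ax":0,"ay":0,"az":0.005},{"tx":-0.003,"ty":-0.003,"tz":-0.162,"ax":0,"ay":0,"az":0.005},{"tx":-0.003,"ty":-0.003,"tz":-0.162,"ax":0,"ay":0,"az":0.005},{"tx":-0.003,"ty":-0.003,"tz":-0.164,"ax":0,"ay":0,"az":0.005},{"tx":-0.003,"ty":-0.003,"tz":-0.164,"ax":0,"ay":0,"az":0.005}]'
python3 -m handwheel '[{"tx":0,"ty":0,"tz":-0.001,"ax":0,"ay":0,"az":0},{"tx":0,"ty":0,"tz":-0.002,"ax":0,"ay":0,"az":0},{"tx":0,"ty":0,"tz":-0.002,"ax":0,"ay":0,"az":0}]'
```

```text
clock: 14.0
position: [0.3871, -0.224, 0.0704]
tool_rot: [0.452, 0.892, 0.0, 0.001]
ft_force: [0.2, -0.4, -0.3]
opening: 0.046
gripper_force: 12.0
clock: 14.38
position: [0.3867, -0.2238, 0.0684]
tool_rot: [0.452, 0.892, 0.0, -0.0]
ft_force: [-0.5, 0.3, -1.6]
opening: 0.0458
gripper_force: 12.0
```

```bash
python3 -m handwheel '[{"tx":0,"ty":0,"tz":-0.0013,"ax":0,"ay":0,"az":0},{"tx":0,"ty":0,"tz":-0.0013,"ax":0,"ay":0,"az":0}]'
python3 -m handwheel '[{"tx":0,"ty":0,"tz":0,"ax":0,"ay":0,"az":0},{"tx":0,"ty":0,"tz":0,"ax":0,"ay":0,"az":0},{"tx":0,"ty":0,"tz":0,"ax":0,"ay":0,"az":0},{"tx":0,"ty":0,"tz":0,"ax":0,"ay":0,"az":0},{"tx":0,"ty":0,"tz":0.04,"ax":0,"ay":0,"az":0},{"tx":0,"ty":0,"tz":0.11,"ax":0,"ay":0,"az":0},{"tx":0,"ty":0,"tz":0.18,"ax":0,"ay":0,"az":0},{"tx":0,"ty":0,"tz":0.18,"ax":0,"ay":0,"az":0}]' -1
python3 -c "
from h import *
f=snap('wrist','w8.png');np.save('w8.npy',f,allow_pickle=True)"
python3 -m handwheel '[{"tx":0.23,"ty":0.56,"tz":0,"ax":0,"ay":0,"az":0.385},{"tx":0.23,"ty":0.56,"tz":0,"ax":0,"ay":0,"az":0.385},{"tx":0.23,"ty":0.56,"tz":0,"ax":0,"ay":0,"az":0.385},{"tx":0.23,"ty":0.56,"tz":0,"ax":0,"ay":0,"az":0.385},{"tx":0.23,"ty":0.56,"tz":0,"ax":0,"ay":0,"az":0.385},{"tx":0.23,"ty":0.56,"tz":0,"ax":0,"ay":0,"az":0.385},{"tx":0.23,"ty":0.56,"tz":0,"ax":0,"ay":0,"az":0.385},{"tx":0.23,"ty":0.56,"tz":0,"ax":0,"ay":0,"az":0.385}]'
python3 -m handwheel '[{"tx":0,"ty":0,"tz":0,"ax":0,"ay":0,"az":0},{"tx":0,"ty":0,"tz":0,"ax":0,"ay":0,"az":0}]'
python3 - <<'E'
from h import *
f=snap('wrist');np.save('w9.npy',f,allow_pickle=True)
a=np.load('w8.npy',allow_pickle=True).item()['frame']
cv2.imwrite('pics/c9.png',np.vstack([a[60:260,150:410],f['frame'][60:260,150:410]]).repeat(2,0).repeat(2,1)[:,:, :][:800])
cv2.imwrite('pics/c9.png',np.hstack([cv2.resize(a[60:260,180:380],None,fx=2,fy=2),cv2.resize(f['frame'][60:260,180:380],None,fx=2,fy=2)]))
E
```

```text
clock: 14.62
position: [0.3868, -0.2238, 0.0679]
tool_rot: [0.452, 0.892, -0.0, 0.0]
ft_force: [-0.3, 1.2, 4.8]
opening: 0.0457
gripper_force: 12.0
clock: 15.62
position: [0.3887, -0.2248, 0.2057]
tool_rot: [0.452, 0.892, 0.0, 0.004]
ft_force: [-0.2, -1.2, -1.2]
opening: 0.0883
gripper_force: 0.0
clock: 16.68
position: [0.5587, 0.2016, 0.2007]
tool_rot: [0.162, 0.987, 0.001, -0.001]
ft_force: [0.1, -0.1, 0.9]
opening: 0.0887
gripper_force: 0.0
clock: 16.92
position: [0.5585, 0.1931, 0.2015]
tool_rot: [0.167, 0.986, -0.002, -0.001]
ft_force: [-0.4, -0.8, -0.8]
opening: 0.0881
gripper_force: 0.0
```

View pics/c9.png

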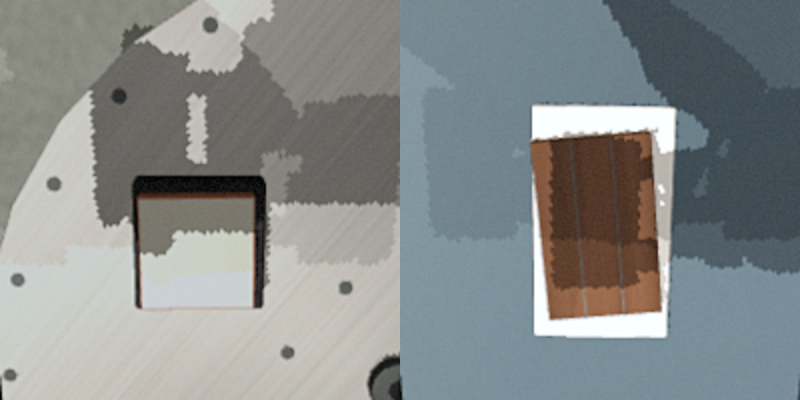

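The left crop shows the tile square on its riser, within about 2 mm. The right crop shows the wood corners at full-image px (245.5,131.5), (306.5,125.5), (310.5,215) and (255,219.5).

```bash
cat > q4.py <<'E'
from quad import *
def q4(f,c,z):
    P=ray(f,c,z);d=P[2]-P[1]+P[3]-P[0]
    print('c',P.mean(0).round(4),[np.linalg.norm(P[i]-P[i-1]).round(4) for i in range(4)],'long',round(np.degrees(np.arctan2(d[1],d[0]))%180,1)); return P.mean(0)
E
python3 - <<'E'
from q4 import *
f=np.load('w9.npy',allow_pickle=True).item();p=sensors.state()['position'];print(p,yaw())
c=q4(f,[(245.5,131.5),(306.5,125.5),(310.5,215),(255,219.5)],.026);print(((c-p)/.75).round(4))
q4(f,[(246,112.5),(317.5,113.5),(313,228.5),(247,228.5)],.011)
g=np.load('w5.npy',allow_pickle=True).item();q4(g,[(50,28),(133,37),(133,156),(57,149)],.061)
E
```

```text
[0.55874752 0.19312883 0.20192226] 70.78467222165992
c [0.5558 0.1926 0.026 ] [np.float64(0.0828), np.float64(0.0542), np.float64(0.0834), np.float64(0.0529)] long 165.0
[-0.0039 -0.0007 -0.2346]
c [0.5583 0.1931 0.011 ] [np.float64(0.1131), np.float64(0.0653), np.float64(0.1121), np.float64(0.0662)] long 160.0
c [ 0.4989 -0.3373  0.061 ] [np.float64(0.0897), np.float64(0.0606), np.float64(0.0893), np.float64(0.0609)] long 150.5
```

```bash
python3 -m handwheel '[{"tx":-0.004,"ty":-0.001,"tz":-0.08,"ax":0,"ay":0,"az":0.047},{"tx":-0.004,"ty":-0.001,"tz":-0.15,"ax":0,"ay":0,"az":0.047},{"tx":-0.004,"ty":-0.001,"tz":-0.21,"ax":0,"ay":0,"az":0.047},{"tx":-0.004,"ty":-0.001,"tz":-0.235,"ax":0,"ay":0,"az":0.047},{"tx":-0.004,"ty":-0.001,"tz":-0.245,"ax":0,"ay":0,"az":0.047},{"tx":-0.004,"ty":-0.001,"tz":-0.25,"ax":0,"ay":0,"az":0.047},{"tx":-0.004,"ty":-0.001,"tz":-0.25,"ax":0,"ay":0,"az":0.047}]'
python3 -m handwheel '[{"tx":0,"ty":0,"tz":0,"ax":0,"ay":0,"az":0},{"tx":0,"ty":0,"tz":0,"ax":0,"ay":0,"az":0},{"tx":0,"ty":0,"tz":0,"ax":0,"ay":0,"az":0},{"tx":0,"ty":0,"tz":0,"ax":0,"ay":0,"az":0},{"tx":0,"ty":0,"tz":0,"ax":0,"ay":0,"az":0},{"tx":0,"ty":0,"tz":0,"ax":0,"ay":0,"az":0}]' 1 15
python3 -m handwheel '[{"tx":0,"ty":0,"tz":0.01,"ax":0,"ay":0,"az":0},{"tx":0,"ty":0,"tz":0.04,"ax":0,"ay":0,"az":0},{"tx":0,"ty":0,"tz":0.1,"ax":0,"ay":0,"az":0},{"tx":0,"ty":0,"tz":0.17,"ax":0,"ay":0,"az":0},{"tx":0,"ty":0,"tz":0.24,"ax":0,"ay":0,"az":0},{"tx":0,"ty":0,"tz":0.24,"ax":0,"ay":0,"az":0},{"tx":0,"ty":0,"tz":0.24,"ax":0,"ay":0,"az":0}]'
```

```text
clock: 17.85
position: [0.5571, 0.1956, 0.0162]
tool_rot: [0.129, 0.992, 0.001, 0.001]
ft_force: [-0.3, -0.4, 0.2]
opening: 0.0881
gripper_force: 0.0
clock: 18.6
position: [0.5563, 0.1953, 0.0151]
tool_rot: [0.129, 0.992, -0.0, 0.0]
ft_force: [-0.7, -0.5, 1.7]
opening: 0.0537
gripper_force: 15.0
clock: 19.48
position: [0.5558, 0.195, 0.1947]
tool_rot: [0.129, 0.992, -0.0, -0.0]
ft_force: [0.5, 0.4, -0.6]
opening: 0.0536
gripper_force: 15.0
```

```bash
python3 -m handwheel '[{"tx":-0.076,"ty":-0.6,"tz":0,"ax":0,"ay":0,"az":-0.162},{"tx":-0.076,"ty":-0.6,"tz":0,"ax":0,"ay":0,"az":-0.162},{"tx":-0.076,"ty":-0.6,"tz":0,"ax":0,"ay":0,"az":-0.162},{"tx":-0.076,"ty":-0.6,"tz":0,"ax":0,"ay":0,"az":-0.162},{"tx":-0.076,"ty":-0.6,"tz":0,"ax":0,"ay":0,"az":-0.162},{"tx":-0.076,"ty":-0.6,"tz":0,"ax":0,"ay":0,"az":-0.162},{"tx":-0.076,"ty":-0.6,"tz":0,"ax":0,"ay":0,"az":-0.162},{"tx":-0.076,"ty":-0.6,"tz":0,"ax":0,"ay":0,"az":-0.162}]'
python3 -m handwheel '[{"tx":0,"ty":-0.08,"tz":0,"ax":0,"ay":0,"az":0},{"tx":0,"ty":-0.108,"tz":0,"ax":0,"ay":0,"az":0},{"tx":0,"ty":-0.108,"tz":0,"ax":0,"ay":0,"az":0},{"tx":0,"ty":-0.108,"tz":0,"ax":0,"ay":0,"az":0}]'
python3 -c "
from quad import *
f=snap('wrist','w10.png');np.save('w10.npy',f,allow_pickle=True);print(sensors.state()['position'],yaw())"
```

```text
clock: 20.48
position: [0.4961, -0.2599, 0.1928]
tool_rot: [0.258, 0.966, -0.001, -0.002]
ft_force: [0.6, 0.5, -1.0]
opening: 0.0538
gripper_force: 15.0
clock: 20.98
position: [0.4998, -0.3324, 0.1945]
tool_rot: [0.252, 0.968, 0.001, -0.001]
ft_force: [1.0, 0.3, -0.8]
opening: 0.0535
gripper_force: 15.0
[ 0.49991125 -0.33247627  0.19479271] 60.819505648198685
```

View pics/w10.png

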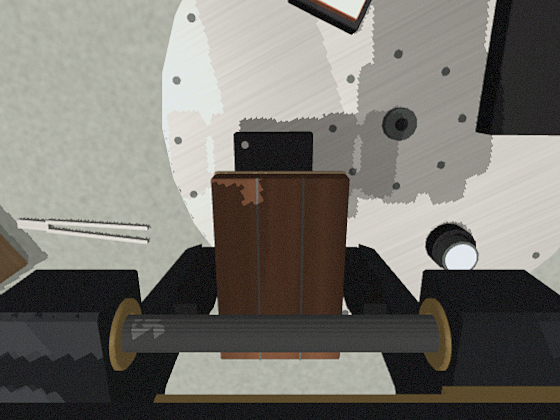

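The wood is held level. The riser's far edge runs (235,132)–(312,132), parallel to the wood's edge.

```bash
python3 - <<'E'
from q4 import *
f=np.load('w10.npy',allow_pickle=True).item();p=sensors.state()['position']
y=np.radians(yaw());tx=np.array([-np.sin(y),np.cos(y),0])
P=ray(f,[(235,132),(312.5,132)],.061);print(np.linalg.norm(P[1]-P[0]),np.degrees(np.arctan2(*(P[1]-P[0])[[1,0]])))
c=P.mean(0)-.046*tx;print(c,'shift',((c-p)/.75).round(4),'dz',(.0655-p[2])/.75)
W=ray(f,[(213,177),(348,178)],p[2]+.011);print('wood far edge',np.linalg.norm(W[1]-W[0]),(W.mean(0)-p)@tx)
E
```

```text
0.05972285499783586 60.75363388189887
[ 0.49845779 -0.3369558   0.061     ] shift [-0.0019 -0.006  -0.1784] dz -0.17239027862322762
wood far edge 0.0521244684483739 0.04176734623246647
```

```bash
python3 -m handwheel '[{"tx":-0.002,"ty":-0.006,"tz":-0.06,"ax":0,"ay":0,"az":0},{"tx":-0.002,"ty":-0.006,"tz":-0.11,"ax":0,"ay":0,"az":0},{"tx":-0.002,"ty":-0.006,"tz":-0.145,"ax":0,"ay":0,"az":0},{"tx":-0.002,"ty":-0.006,"tz":-0.16,"ax":0,"ay":0,"az":0},{"tx":-0.002,"ty":-0.006,"tz":-0.168,"ax":0,"ay":0,"az":0},{"tx":-0.002,"ty":-0.006,"tz":-0.168,"ax":0,"ay":0,"az":0},{"tx":-0.002,"ty":-0.006,"tz":-0.17,"ax":0,"ay":0,"az":0},{"tx":-0.002,"ty":-0.006,"tz":-0.17,"ax":0,"ay":0,"az":0}]'
python3 -m handwheel '[{"tx":0,"ty":0,"tz":-0.001,"ax":0,"ay":0,"az":0},{"tx":0,"ty":0,"tz":-0.002,"ax":0,"ay":0,"az":0},{"tx":0,"ty":0,"tz":-0.002,"ax":0,"ay":0,"az":0}]'
```

```text
clock: 22.02
position: [0.4981, -0.3403, 0.0681]
tool_rot: [0.254, 0.967, -0.0, 0.0]
ft_force: [0.4, -0.2, -1.0]
opening: 0.0537
gripper_force: 15.0
clock: 22.4
position: [0.4977, -0.34, 0.066]
tool_rot: [0.254, 0.967, 0.0, -0.0]
ft_force: [-0.0, 0.6, -0.5]
opening: 0.0536
gripper_force: 15.0
```

```bash
python3 -m handwheel '[{"tx":0,"ty":0.004,"tz":0,"ax":0,"ay":0,"az":0},{"tx":0,"ty":0.004,"tz":-0.001,"ax":0,"ay":0,"az":0},{"tx":0,"ty":0.004,"tz":-0.002,"ax":0,"ay":0,"az":0},{"tx":0,"ty":0.004,"tz":-0.002,"ax":0,"ay":0,"az":0}]'
```

```text
clock: 22.9
position: [0.4979, -0.3366, 0.0651]
tool_rot: [0.254, 0.967, 0.0, 0.0]
ft_force: [-1.1, 1.8, 5.7]
opening: 0.0536
gripper_force: 15.0
```

```bash
python3 -m handwheel '[{"tx":0,"ty":0,"tz":0,"ax":0,"ay":0,"az":0},{"tx":0,"ty":0,"tz":0,"ax":0,"ay":0,"az":0},{"tx":0,"ty":0,"tz":0,"ax":0,"ay":0,"az":0},{"tx":0,"ty":0,"tz":0,"ax":0,"ay":0,"az":0},{"tx":0,"ty":0,"tz":0.04,"ax":0,"ay":0,"az":0},{"tx":0,"ty":0,"tz":0.11,"ax":0,"ay":0,"az":0},{"tx":0,"ty":0,"tz":0.18,"ax":0,"ay":0,"az":0},{"tx":0,"ty":0,"tz":0.18,"ax":0,"ay":0,"az":0}]' -1
python3 -c "
from h import *
f=snap('wrist');np.save('w11.npy',f,allow_pickle=True)"
python3 -m handwheel '[{"tx":0.08,"ty":0.6,"tz":0,"ax":0,"ay":0,"az":0.104},{"tx":0.08,"ty":0.6,"tz":0,"ax":0,"ay":0,"az":0.104},{"tx":0.08,"ty":0.6,"tz":0,"ax":0,"ay":0,"az":0.104},{"tx":0.08,"ty":0.6,"tz":0,"ax":0,"ay":0,"az":0.104},{"tx":0.08,"ty":0.6,"tz":0,"ax":0,"ay":0,"az":0.104},{"tx":0.08,"ty":0.6,"tz":0,"ax":0,"ay":0,"az":0.104},{"tx":0.08,"ty":0.6,"tz":0,"ax":0,"ay":0,"az":0.104},{"tx":0.08,"ty":0.6,"tz":0,"ax":0,"ay":0,"az":0.104}]'
python3 -m handwheel '[{"tx":0,"ty":0.08,"tz":0,"ax":0,"ay":0,"az":0},{"tx":0,"ty":0.106,"tz":0,"ax":0,"ay":0,"az":0},{"tx":0,"ty":0.106,"tz":0,"ax":0,"ay":0,"az":0},{"tx":0,"ty":0.106,"tz":0,"ax":0,"ay":0,"az":0}]'
python3 - <<'E'
from q4 import *
f=snap('wrist');np.save('w12.npy',f,allow_pickle=True)
a=np.load('w11.npy',allow_pickle=True).item()['frame']
cv2.imwrite('pics/c12.png',np.hstack([cv2.resize(a[60:260,180:380],None,fx=2,fy=2),cv2.resize(f['frame'][60:260,180:380],None,fx=2,fy=2)]))
print(sensors.state()['position'],yaw())
quad(f,(200,60,360,240),lambda i:i.min(2)>170,.011)
E
```

```text
clock: 23.9
position: [0.5004, -0.3382, 0.2037]
tool_rot: [0.254, 0.967, -0.001, 0.004]
ft_force: [-0.2, 0.4, -1.1]
opening: 0.0882
gripper_force: 0.0
clock: 24.95
position: [0.5566, 0.1188, 0.1981]
tool_rot: [0.17, 0.985, 0.001, -0.001]
ft_force: [-0.7, -0.9, -0.7]
opening: 0.0881
gripper_force: 0.0
clock: 25.45
position: [0.5579, 0.1892, 0.1988]
tool_rot: [0.176, 0.984, -0.002, -0.0]
ft_force: [-0.3, -0.9, 0.3]
opening: 0.0882
gripper_force: 0.0
[0.55803258 0.18914534 0.19899139] 69.75801653613837
centre [0.5579 0.193 ] size [ 66.3 112.2] long deg 160.0
```

View pics/c12.png

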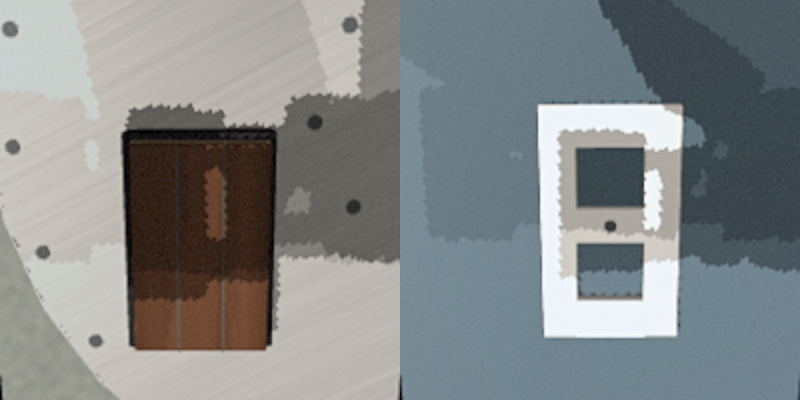

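The wood is centred and square on its riser. The plate measures 66x112 mm at 160°, which fits.

```bash
python3 -m handwheel '[{"tx":0,"ty":0.004,"tz":-0.08,"ax":0,"ay":0,"az":0.003},{"tx":0,"ty":0.004,"tz":-0.15,"ax":0,"ay":0,"az":0.003},{"tx":0,"ty":0.004,"tz":-0.21,"ax":0,"ay":0,"az":0.003},{"tx":0,"ty":0.004,"tz":-0.24,"ax":0,"ay":0,"az":0.003},{"tx":0,"ty":0.004,"tz":-0.25,"ax":0,"ay":0,"az":0.003},{"tx":0,"ty":0.004,"tz":-0.254,"ax":0,"ay":0,"az":0.003},{"tx":0,"ty":0.004,"tz":-0.254,"ax":0,"ay":0,"az":0.003},{"tx":0,"ty":0.004,"tz":-0.254,"ax":0,"ay":0,"az":0.003}]'
```

```text
clock: 26.5
position: [0.5585, 0.1956, 0.01]
tool_rot: [0.172, 0.985, 0.001, 0.001]
ft_force: [-0.1, -0.5, 0.6]
opening: 0.088
gripper_force: 0.0
```

```bash
python3 -m handwheel '[{"tx":0,"ty":-0.003,"tz":-0.003,"ax":0,"ay":0,"az":0},{"tx":0,"ty":-0.003,"tz":-0.005,"ax":0,"ay":0,"az":0},{"tx":0,"ty":-0.003,"tz":-0.005,"ax":0,"ay":0,"az":0}]'
python3 -m handwheel '[{"tx":0,"ty":0,"tz":0,"ax":0,"ay":0,"az":0},{"tx":0,"ty":0,"tz":0,"ax":0,"ay":0,"az":0},{"tx":0,"ty":0,"tz":0,"ax":0,"ay":0,"az":0},{"tx":0,"ty":0,"tz":0,"ax":0,"ay":0,"az":0},{"tx":0,"ty":0,"tz":0,"ax":0,"ay":0,"az":0},{"tx":0,"ty":0,"tz":0,"ax":0,"ay":0,"az":0}]' 1 15
```

```text
clock: 26.88
position: [0.5577, 0.1931, 0.0052]
tool_rot: [0.172, 0.985, -0.0, -0.0]
ft_force: [0.4, 1.0, 0.3]
opening: 0.088
gripper_force: 0.0
clock: 27.62
position: [0.5578, 0.1933, 0.0053]
tool_rot: [0.172, 0.985, 0.0, -0.0]
ft_force: [0.6, -0.1, -0.1]
opening: 0.0657
gripper_force: 15.0
```

```bash
python3 -m handwheel '[{"tx":0,"ty":0,"tz":0.01,"ax":0,"ay":0,"az":0},{"tx":0,"ty":0,"tz":0.04,"ax":0,"ay":0,"az":0},{"tx":0,"ty":0,"tz":0.1,"ax":0,"ay":0,"az":0},{"tx":0,"ty":0,"tz":0.17,"ax":0,"ay":0,"az":0},{"tx":0,"ty":0,"tz":0.25,"ax":0,"ay":0,"az":0},{"tx":0,"ty":0,"tz":0.25,"ax":0,"ay":0,"az":0},{"tx":0,"ty":0,"tz":0.25,"ax":0,"ay":0,"az":0}]'
python3 -m handwheel '[{"tx":-0.06,"ty":-0.08,"tz":0,"ax":0,"ay":0,"az":-0.03},{"tx":-0.073,"ty":-0.16,"tz":0,"ax":0,"ay":0,"az":-0.06},{"tx":-0.073,"ty":-0.24,"tz":0,"ax":0,"ay":0,"az":-0.09},{"tx":-0.073,"ty":-0.32,"tz":0,"ax":0,"ay":0,"az":-0.108},{"tx":-0.073,"ty":-0.38,"tz":0,"ax":0,"ay":0,"az":-0.108},{"tx":-0.073,"ty":-0.407,"tz":0,"ax":0,"ay":0,"az":-0.108},{"tx":-0.073,"ty":-0.407,"tz":0,"ax":0,"ay":0,"az":-0.108},{"tx":-0.073,"ty":-0.407,"tz":0,"ax":0,"ay":0,"az":-0.108}]'
python3 -c "
from quad import *
f=snap('wrist','w13.png');np.save('w13.npy',f,allow_pickle=True);print(sensors.state()['position'],yaw())"
```

```text
clock: 28.5
position: [0.5574, 0.1926, 0.1927]
tool_rot: [0.172, 0.985, -0.0, -0.0]
ft_force: [-0.1, -0.9, -1.3]
opening: 0.0655
gripper_force: 15.0
clock: 29.5
position: [0.5026, -0.1103, 0.192]
tool_rot: [0.254, 0.967, 0.001, -0.001]
ft_force: [0.2, -1.1, -1.2]
opening: 0.0662
gripper_force: 15.0
[ 0.50281408 -0.11000394  0.1922128 ] 60.67415897147386
```

View pics/w13.png

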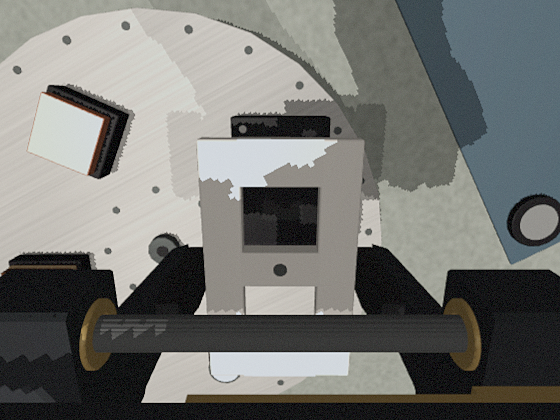

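The plate is held level. The riser's far edge runs (232,117)–(329,117), and the plate's far edge (197,139)–(364,139).

```bash
python3 - <<'E'
from q4 import *
f=np.load('w13.npy',allow_pickle=True).item();p=sensors.state()['position']
y=np.radians(yaw());tx=np.array([-np.sin(y),np.cos(y),0])
P=ray(f,[(232,117.5),(329.5,117)],.068);print(np.linalg.norm(P[1]-P[0]),np.degrees(np.arctan2(*(P[1]-P[0])[[1,0]])))
c=P.mean(0)-.060*tx;print(c,'shift',((c-p)/.75).round(4),'dz',(.0713-p[2])/.75)
W=ray(f,[(197,139),(364,139)],p[2]+.0057);print('plate far edge',np.linalg.norm(W[1]-W[0]),(W.mean(0)-p)@tx)
E
```

```text
0.07176597969890292 60.878132033426574
[ 0.50583208 -0.11149924  0.068     ] shift [ 0.004  -0.002  -0.1656] dz -0.1612170637936731
plate far edge 0.06501277040220212 0.05578035743921814
```

```bash
python3 -m handwheel '[{"tx":0.002,"ty":0,"tz":-0.06,"ax":0,"ay":0,"az":0},{"tx":0.002,"ty":0,"tz":-0.11,"ax":0,"ay":0,"az":0},{"tx":0.002,"ty":0,"tz":-0.14,"ax":0,"ay":0,"az":0},{"tx":0.002,"ty":0,"tz":-0.153,"ax":0,"ay":0,"az":0},{"tx":0.002,"ty":0,"tz":-0.158,"ax":0,"ay":0,"az":0},{"tx":0.002,"ty":0,"tz":-0.158,"ax":0,"ay":0,"az":0},{"tx":0.002,"ty":0,"tz":-0.158,"ax":0,"ay":0,"az":0},{"tx":0.002,"ty":0,"tz":-0.158,"ax":0,"ay":0,"az":0}]'
```

```text
clock: 30.55
position: [0.5049, -0.1122, 0.0748]
tool_rot: [0.255, 0.967, 0.0, 0.001]
ft_force: [0.2, 0.5, -1.0]
opening: 0.0657
gripper_force: 15.0
```

Position is right. I'll lower it about 4 mm to touch.

```bash
python3 -m handwheel '[{"tx":0,"ty":0,"tz":-0.002,"ax":0,"ay":0,"az":0},{"tx":0,"ty":0,"tz":-0.004,"ax":0,"ay":0,"az":0},{"tx":0,"ty":0,"tz":-0.005,"ax":0,"ay":0,"az":0},{"tx":0,"ty":0,"tz":-0.005,"ax":0,"ay":0,"az":0}]'
```

```text
clock: 31.05
position: [0.5045, -0.112, 0.0704]
tool_rot: [0.255, 0.967, 0.0, -0.0]
ft_force: [0.7, 0.5, 0.6]
opening: 0.0655
gripper_force: 15.0
```

```bash
python3 -m handwheel '[{"tx":0,"ty":0,"tz":0,"ax":0,"ay":0,"az":0},{"tx":0,"ty":0,"tz":0,"ax":0,"ay":0,"az":0},{"tx":0,"ty":0,"tz":0,"ax":0,"ay":0,"az":0},{"tx":0,"ty":0,"tz":0,"ax":0,"ay":0,"az":0},{"tx":0,"ty":0,"tz":0.04,"ax":0,"ay":0,"az":0},{"tx":0,"ty":0,"tz":0.11,"ax":0,"ay":0,"az":0},{"tx":0,"ty":0,"tz":0.18,"ax":0,"ay":0,"az":0},{"tx":0,"ty":0,"tz":0.18,"ax":0,"ay":0,"az":0}]' -1
python3 -m handwheel '[{"tx":0,"ty":0.1,"tz":0.1,"ax":0,"ay":0,"az":0},{"tx":0,"ty":0.2,"tz":0.1,"ax":0,"ay":0,"az":0},{"tx":0,"ty":0.3,"tz":0.1,"ax":0,"ay":0,"az":0},{"tx":0,"ty":0.4,"tz":0.1,"ax":0,"ay":0,"az":0},{"tx":0,"ty":0.4,"tz":0.1,"ax":0,"ay":0,"az":0},{"tx":0,"ty":0.4,"tz":0.1,"ax":0,"ay":0,"az":0}]'
python3 -c "
from h import *
f=snap('top');g=snap('scene')
cv2.imwrite('pics/c14.png',np.hstack([cv2.resize(f['frame'][115:315,300:500],None,fx=2,fy=2),cv2.resize(g['frame'][100:300,80:280],None,fx=2,fy=2)]))"
```

```text
clock: 32.05
position: [0.507, -0.1123, 0.2091]
tool_rot: [0.255, 0.967, 0.001, 0.004]
ft_force: [-0.1, -1.3, 0.3]
opening: 0.0881
gripper_force: 0.0
clock: 32.8
position: [0.503, 0.1939, 0.2798]
tool_rot: [0.25, 0.968, 0.001, -0.001]
ft_force: [0.2, -0.3, -0.5]
opening: 0.088
gripper_force: 0.0
```

View pics/c14.png

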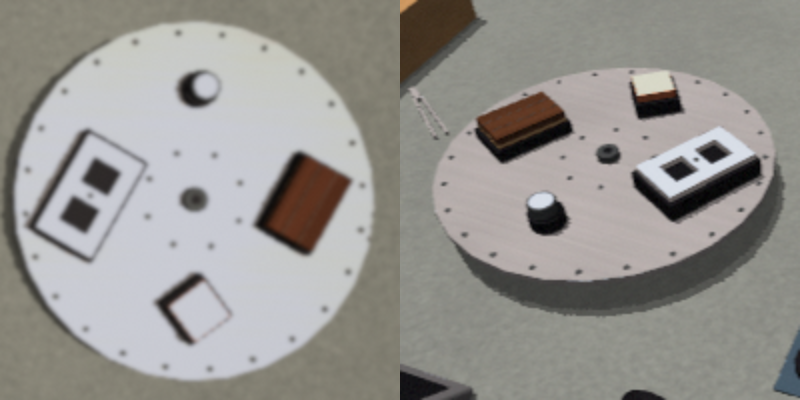

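All four specimens sit on their risers in both views. One numeric check before handing in.

```bash
python3 - <<'E'
from q4 import *
f=np.load('w5.npy',allow_pickle=True).item();print('puck',ray(f,(280.5,184),.076),'riser .618 -.2296')
t=snap('top');print('top puck',ray(t,(403,158.5),.076),'top riser .615 -.2257')
for n,roi in(('tile',(375,250,420,290)),('plate',(312,175,378,250))):
    print(n);quad(t,roi,lambda i:i.min(2)>150,.076)
print('wood');quad(t,(425,185,480,245),lambda i:i[...,2]>i[...,0]+25,.076)
print('vial cap',t['frame'][130:142,115:127].mean((0,1)))
E
```

```text
puck [[ 0.61635335 -0.2293902   0.076     ]] riser .618 -.2296
top puck [[ 0.61438542 -0.23109165  0.076     ]] top riser .615 -.2257
tile
centre [ 0.3865 -0.2183] size [79.4 90.5] long deg 90.4
plate
centre [ 0.5035 -0.1111] size [152.4 133.7] long deg 0.2
wood
centre [ 0.496  -0.3344] size [53.6 84.6] long deg 150.6
vial cap [ 94.23611111  98.90972222 108.47222222]
```

```bash
python3 -c "
from h import *
print(bot.close_job())"
```

```text
the job is handed in; nothing more can be done
None
```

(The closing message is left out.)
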